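# Find the buffer that has gone soft on the saw's mounting rail and change it

## Robot

A 7-joint arm with a two-finger parallel gripper is mounted at the origin on the work surface; the furniture and walls round the work are solid. World frame = base frame: x ahead of the robot, y to its left, z up, the work surface at z = 0. Lengths are in m, angles in rad, forces in N, time in s.
With the tool pointing down it reaches from about 0.4 to 0.85 m from the base axis. Payload 4.5 kg.
Tool frame: the origin (TCP) lies at the very end of the fingers, on their centre line; the grasp point (between the pads) lies 19 mm behind it; z points along the fingers, y is the line along which they close (so a half turn about z gives the same grasp; the last joint's range is limited). The gripper opens to 88 mm and grips with 3 to 60 N. Pads are 18 mm wide; open, the fingers measure 123 mm over their backs; the gripper's body (75 mm by 187 mm) begins 45 mm behind the grasp point.
Start: joints at [-1.248, 0.689, -0.195, 1.565, 0.157, 0.902, -0.215], TCP at [0.178, 0.599, 0.239] pointing down, gripper open.
Joint ranges: [-3.01, 3.01], [-0.46, 2.08], [-1.47, 1.51], [0.13, 2.56], [-1, 4.14], [0.04, 2.09], [-2.66, 2.66]. Speed limits (rad/s): [2.57, 2.57, 3.14, 3.14, 3.14, 3.14, 3.14].

## Interface

Orientations are given as a unit quaternion [x, y, z, w].
In Python, from plant import r, eyes, nets gives the robot as it stands.
- The arm moves only by the shell command python3 -m pendant 'ROWS' [FORCE]. ROWS is JSON, a list of rows, each an object of numbers: "claw": the opening, from 0 (shut) to 1 (fully open); "dx", "dy", "dz": the shift along the world's x, y, z in mm; "twist": the turn about the world's z in rad. In form: [{"claw": .., "dx": .., "dy": .., "dz": .., "twist": ..}, ...]. A call has 1 to 8 rows; each row is the pose to reach, as a shift and turn from the pose commanded when the call began; what a row does not reach only later rows make up. A row lasts 1/10 s, in which the tool goes at most 50 mm and 8.59 degrees, less where a joint would pass 70% of its speed; a pose out of reach is approached as far as the arm can. A call with a gripper value outside its range is refused whole. The fingers move at their own pace and stop on an object; FORCE is the grip in N (left out, the last holds). Time passes only in rows, so rows that repeat a pose let the fingers close. It gives the time, the measured TCP pose, the force, the opening and the grip force at its end, in the units of the state.
- r.get_state(): the state, without advancing time (a new reading comes with each control period).
- eyes.snapshot(name): name is "scene" or "top" or "wrist"; returns (picture, depth): 384x512x3 uint8, blue, green, red; 384x512 float32, m along the optical axis (not along the pixel's ray), 0 where there is no reading.
- eyes.camera_info(name): a dict with "K" (3x3 intrinsics, pixels), "world_to_cam" (4x4, takes a point from world to camera coordinates); the wrist camera has in their place "T_tool_cam" (4x4, takes a point from camera to tool coordinates, whose origin is the TCP and whose axes are the flange's). Camera axes: x right, y down, z forward; pixel columns grow to the right and rows downward; lengths in m; the calibration is good to about 2 mm. The wrist camera is an equidistant fisheye: a pixel r from the principal point sees the ray r / f radians off the axis. A picture is of the moment at which its call begins: read the wrist's pose just before it. camera_info takes no time and is no camera call.
- r.finish_job(): hands the job in; it is judged then, once.
Trained networks look in the newest picture that a camera, given by its name, has taken for a name from the list of things; names that differ only in an ending like _2 or _b are one class to them, and where a whole thing is asked for, a point or a joint stands for the part that bears it (a point fixed in the world has none). Each returns a list of dicts, best first, with "confidence" (0 to 1); they miss things now and then, are a little off and sometimes report something else, mostly with a low value. They report only what shows in the picture. A call takes as long as a camera call. They do not tell look-alikes from the thing itself.
- nets.spot_in(camera, query): "box" ([left, top, width, height] as shares, 0 to 1, of the picture: columns of its width, rows of its height, round what is visible of it).
- nets.place_of(camera, query): "position" ([column, row] as shares, 0 to 1, of the picture: columns of its width, rows of its height: a listed point, or the origin of a listed thing).
The state is a dict: "clock": time; "q": joint angles; "qd": joint speeds; "joint_torque": joint torques, N m; "tool_pos": TCP position; "eef_rot": TCP orientation; "contact_force": force on the tool from outside, world axes, zero at the start; "moment": the same for the moment, N m; "opening": opening from 0.0 (shut) to 1.0 (fully open); "finger_force": force on a finger pad.
Only numpy, scipy, OpenCV 4.12 (cv2) and the standard library are available. Lean on these libraries where they do the work, as an engineer would, in place of code of your own. Each camera call takes 0.05 s, during which the arm holds its last target. There are 200 camera calls.

## Task

Before the brick saw goes back on its mounting rail, test the rail's three rubber buffers by feel: working along the row from the left, squeeze the head of each about 5 mm down, keep it there for a moment and judge how hard it pushes back, but never squeeze a buffer by more than 8 mm or it tears. Pull out the one that has gone soft and lay it in the upturned tub lid, then press the spare, which stands on the bench, upright and fully home into the empty socket. Leave the two sound buffers seated and the other tools where they lie.

Things in the scene. Friction and masses are not known exactly. Their poses are not given: they have to be found in the camera images.
- rail: Fixed dark steel mounting rail, 70 mm wide (x), 350 mm long (y), 24 mm high, a bolt head at each end; origin at the centre of its underside, +y toward its left end seen from the robot, within 0.3 rad of crosswise. Three round sockets, 30.5 mm wide, go right through it, 110 mm apart along y. A buffer is home when its flange lies on the rail's top: its origin is then 10 mm above the bench.
- socket_left (a point): Centre of the mouth of the left socket, at the rail's top, 24 mm above the bench. In each socket two spring balls snap into the spigot's groove: a buffer needs about 8 to 13 N of push on its head to go home, and about 7 to 11 N of pull to come out. Only set down on the balls it stands about 5 mm too high.
- socket_middle (a point): Centre of the mouth of the middle socket, at the rail's top, 24 mm above the bench; like the left one.
- socket_right (a point): Centre of the mouth of the right socket, at the rail's top, 24 mm above the bench; like the left one.
- buffer_a: Round rubber machine buffer, 62 mm tall, upright; origin at the centre of its underside. Upward: steel spigot 28 mm wide, 14 mm tall, with a groove and tapered foot; flange 42 mm; black rubber body 41 mm; collar 36 mm, its top at 44 mm; knurled steel head 26 mm wide from 44 to 62 mm (grip or press here). Starts seated in a socket, unknown which; looks do not show if it is sound or soft.
- buffer_b: Round rubber machine buffer, 62 mm tall, upright; origin at the centre of its underside. Upward: steel spigot 28 mm wide, 14 mm tall, with a groove and tapered foot; flange 42 mm; black rubber body 41 mm; collar 36 mm, its top at 44 mm; knurled steel head 26 mm wide from 44 to 62 mm (grip or press here). Starts seated in a socket, unknown which; looks do not show if it is sound or soft.
- buffer_c: Round rubber machine buffer, 62 mm tall, upright; origin at the centre of its underside. Upward: steel spigot 28 mm wide, 14 mm tall, with a groove and tapered foot; flange 42 mm; black rubber body 41 mm; collar 36 mm, its top at 44 mm; knurled steel head 26 mm wide from 44 to 62 mm (grip or press here). Starts seated in a socket, unknown which; looks do not show if it is sound or soft.
- buffer_d: The spare: a sound buffer of the same make, sizes and origin as buffer_a; it stands by itself on the bench, to the right of the rail.
- top_a (a point): Centre of the top of buffer_a's head, 62 mm above its origin, 72 mm above the bench when seated (the soft one's is 0.2 mm lower, too little to see or measure). Pressed, it sinks straight down and springs back: 1 N to start, then an even 2.3 to 2.8 N per mm if sound, from 0 N at about 1.4 N per mm if gone soft. Just one of a, b, c is soft. A stop at 10 mm.
- top_b (a point): Centre of the top of buffer_b's head, 62 mm above that buffer's origin when not squeezed; behaves as described for top_a.
- top_c (a point): Centre of the top of buffer_c's head, 62 mm above that buffer's origin when not squeezed; behaves as described for top_a.
- top_d (a point): Centre of the top of buffer_d's head, 62 mm above that buffer's origin when not squeezed; behaves as described for top_a.
- lid: Upturned white tub lid used as a dish, fixed in place, 111 mm across outside, rim 12 mm high, about 72 mm of clear floor 5 mm above the bench; origin at the centre of its underside; to the right of the rail.
- cold_chisel: Loose steel chisel, 34x172x21 mm, lying beyond the rail's left end; bystander. Origin at the centre of its underside, long axis y.
- rule: Loose folded wooden rule, 22x204x16 mm, lying nearer to the robot than the rail; bystander. Origin at the centre of its underside, long axis y.
- mug: Loose enamel mug, 70 mm in diameter, 78 mm tall, on the right; bystander. Origin at the underside.
- paste_brush: Loose flat paste brush, 36x198x15 mm, on the right; bystander. Origin at the centre of its underside, long axis y.
There are look-alikes about, which are no part of the job. Leave any red look-alike of the buffer_b alone. What is shaped like the buffer_c but turquoise is not meant.

How it is judged:
On the way, in this order (a step that is already met when the one before it is completed fails the run):
1. the left buffer has been squeezed in its socket by 3.5 mm or more for 0.2 s (((horizontal distance between buffer_a and socket_left below 0.006 m and z of top_a in the frame of buffer_a below 0.0585 m) or (horizontal distance between buffer_b and socket_left below 0.006 m and z of top_b in the frame of buffer_b below 0.0585 m) or (horizontal distance between buffer_c and socket_left below 0.006 m and z of top_c in the frame of buffer_c below 0.0585 m))), for 0.2 s.
2. the middle buffer has been squeezed in its socket by 3.5 mm or more for 0.2 s (((horizontal distance between buffer_a and socket_middle below 0.006 m and z of top_a in the frame of buffer_a below 0.0585 m) or (horizontal distance between buffer_b and socket_middle below 0.006 m and z of top_b in the frame of buffer_b below 0.0585 m) or (horizontal distance between buffer_c and socket_middle below 0.006 m and z of top_c in the frame of buffer_c below 0.0585 m))), for 0.2 s.
3. the right buffer has been squeezed in its socket by 3.5 mm or more for 0.2 s (((horizontal distance between buffer_a and socket_right below 0.006 m and z of top_a in the frame of buffer_a below 0.0585 m) or (horizontal distance between buffer_b and socket_right below 0.006 m and z of top_b in the frame of buffer_b below 0.0585 m) or (horizontal distance between buffer_c and socket_right below 0.006 m and z of top_c in the frame of buffer_c below 0.0585 m))), for 0.2 s.
At the end, for the whole second after the job is handed in: The spare and two others are home in the sockets, all sound (head at full height; the soft one's stands 0.2 mm low); the remaining one lies in the lid (within 40 mm of its centre, any way up). Home: within 0.06 rad of upright, 3 mm of the socket's centre, at most 2.5 mm too high. All at rest ((horizontal distance between buffer_d and socket_left below 0.003 m or horizontal distance between buffer_d and socket_middle below 0.003 m or horizontal distance between buffer_d and socket_right below 0.003 m) and z of buffer_d in the frame of rail below 0.0125 m and angle between buffer_d's own z axis and vertical below 0.06 rad and z of top_d in the frame of buffer_d above 0.06193 m and (((horizontal distance between buffer_a and lid below 0.04 m and height (world z) of buffer_a below 0.03 m) and ((horizontal distance between buffer_b and socket_left below 0.003 m or horizontal distance between buffer_b and socket_middle below 0.003 m or horizontal distance between buffer_b and socket_right below 0.003 m) and z of buffer_b in the frame of rail below 0.0125 m and angle between buffer_b's own z axis and vertical below 0.06 rad and z of top_b in the frame of buffer_b above 0.06193 m) and ((horizontal distance between buffer_c and socket_left below 0.003 m or horizontal distance between buffer_c and socket_middle below 0.003 m or horizontal distance between buffer_c and socket_right below 0.003 m) and z of buffer_c in the frame of rail below 0.0125 m and angle between buffer_c's own z axis and vertical below 0.06 rad and z of top_c in the frame of buffer_c above 0.06193 m)) or ((horizontal distance between buffer_b and lid below 0.04 m and height (world z) of buffer_b below 0.03 m) and ((horizontal distance between buffer_a and socket_left below 0.003 m or horizontal distance between buffer_a and socket_middle below 0.003 m or horizontal distance between buffer_a and socket_right below 0.003 m) and z of buffer_a in the frame of rail below 0.0125 m and angle between buffer_a's own z axis and vertical below 0.06 rad and z of top_a in the frame of buffer_a above 0.06193 m) and ((horizontal distance between buffer_c and socket_left below 0.003 m or horizontal distance between buffer_c and socket_middle below 0.003 m or horizontal distance between buffer_c and socket_right below 0.003 m) and z of buffer_c in the frame of rail below 0.0125 m and angle between buffer_c's own z axis and vertical below 0.06 rad and z of top_c in the frame of buffer_c above 0.06193 m)) or ((horizontal distance between buffer_c and lid below 0.04 m and height (world z) of buffer_c below 0.03 m) and ((horizontal distance between buffer_a and socket_left below 0.003 m or horizontal distance between buffer_a and socket_middle below 0.003 m or horizontal distance between buffer_a and socket_right below 0.003 m) and z of buffer_a in the frame of rail below 0.0125 m and angle between buffer_a's own z axis and vertical below 0.06 rad and z of top_a in the frame of buffer_a above 0.06193 m) and ((horizontal distance between buffer_b and socket_left below 0.003 m or horizontal distance between buffer_b and socket_middle below 0.003 m or horizontal distance between buffer_b and socket_right below 0.003 m) and z of buffer_b in the frame of rail below 0.0125 m and angle between buffer_b's own z axis and vertical below 0.06 rad and z of top_b in the frame of buffer_b above 0.06193 m))) and linear speed of each of buffer_a, buffer_b, buffer_c, buffer_d below 0.01 m/s); the robot touches nothing.
It fails at once if a buffer squeezed by more than 8 mm (z of top_a in the frame of buffer_a below 0.054 m or z of top_b in the frame of buffer_b below 0.054 m or z of top_c in the frame of buffer_c below 0.054 m or z of top_d in the frame of buffer_d below 0.054 m).
It fails at once if a buffer forced against the rail with more than 30 N (contact force between any of buffer_a, buffer_b, buffer_c, buffer_d and rail above 30 N).
It fails at once if the chisel, rule, mug or brush shifted by more than 30 mm (distance of any of cold_chisel, rule, mug, paste_brush from where it was at the start of the episode above 0.03 m).
It also fails if it takes over 70 s, if anything falls off the work surface, if the arm or the gripper's body presses on something with over 40 N, if the wrist force passes 120 N, or if a joint passes its speed limit or range.

## Working session

There is one attempt and no reset: what is moved stays moved. The work goes in short steps, Python scripts to look and compute and a shell command to move; the robot and the scene stay as the last step left them, time stands still between calls to the robot, and variables do not carry over. Pictures are saved under pics/ and viewed, at most 10 in all, crops included, and the job is handed in when it is done.

```bash
ls; mkdir -p pics
cat > h.py <<'E'
import numpy as np,cv2
from plant import r,eyes,nets
def P(cam,u,v,z):
    i=eyes.camera_info(cam);K=np.array(i["K"]);T=np.linalg.inv(np.array(i["world_to_cam"]))
    d=T[:3,:3]@np.linalg.inv(K)@[u,v,1];o=T[:3,3]
    return o+d*(z-o[2])/d[2]
E
python3 - <<'E'
from h import *
print(r.get_state())
for c in("scene","top"):
    p,d=eyes.snapshot(c);cv2.imwrite(f"pics/{c}0.png",p);np.save(f"{c}_d.npy",d)
    if c=="top":
        for q,z in(("top_a",.072),("socket_left",.024),("socket_right",.024),("rail",0),("lid",0),("buffer_d",0)):
            for x in nets.place_of(c,q)[:6]:
                u,v=x["position"];u*=512;v*=384
                print(q,round(x["confidence"],2),int(u),int(v),P(c,u,v,z).round(4))
E
```

```text
pics
{'clock': 0.0, 'q': array([-1.24815208,  0.68996017, -0.19448138,  1.56635419,  0.15734096,
        0.9024568 , -0.21511782]), 'qd': array([-1.05809264e-03,  2.51142444e-04, -8.59615500e-04, -5.68382620e-04,
       -1.15272375e-03,  9.14673272e-05,  2.11905494e-03]), 'joint_torque': array([ 2.83089694e-04, -5.27558541e+01, -1.26645729e+00, -1.53425074e+01,
       -5.25872782e-02,  6.79732490e-03,  1.80926927e-04]), 'tool_pos': array([0.17792336, 0.5984912 , 0.23792135]), 'eef_rot': array([ 1.43886856e-01,  9.89593743e-01, -8.91913533e-04, -3.92220460e-05]), 'contact_force': array([-0.55798288,  0.23490363,  0.1305208 ]), 'moment': array([-0.02305493, -0.0301874 , -0.04652126]), 'finger_force': 0.0, 'opening': 1.0005125739058176}
top_a 0.65 317 145 [ 0.5928 -0.2433  0.072 ]
top_a 0.56 115 164 [0.5796 0.3651 0.072 ]
top_a 0.48 163 173 [0.5408 0.2232 0.072 ]
top_a 0.46 218 220 [0.386  0.0673 0.072 ]
top_a 0.43 201 175 [0.525  0.1109 0.072 ]
top_a 0.41 235 175 [0.518  0.0099 0.072 ]
socket_left 0.92 167 179 [0.5327 0.2184 0.024 ]
socket_left 0.71 201 175 [0.5379 0.1134 0.024 ]
socket_right 0.83 241 185 [ 0.4978 -0.0066  0.024 ]
rail 0.57 205 180 [0.527  0.1052 0.    ]
lid 0.98 314 198 [ 0.4437 -0.2298  0.    ]
lid 0.61 236 183 [0.5108 0.0081 0.    ]
buffer_d 0.71 200 181 [0.5254 0.1207 0.    ]
buffer_d 0.7 313 151 [ 0.5946 -0.2433  0.    ]
buffer_d 0.69 235 181 [0.5156 0.0111 0.    ]
buffer_d 0.63 224 222 [0.3891 0.0541 0.    ]
buffer_d 0.46 122 172 [0.572  0.3634 0.    ]
```

Run:
```python
import cv2
p=cv2.imread("pics/top0.png");cv2.imwrite("pics/top0c.png",cv2.resize(p[110:260,80:380],None,fx=2.6,fy=2.6,interpolation=cv2.INTER_CUBIC))
```

```text
(no output)
```

View pics/top0c.png

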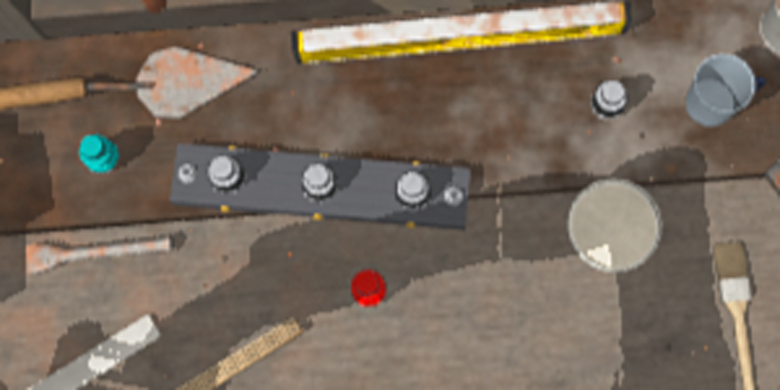

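View pics/scene0.png

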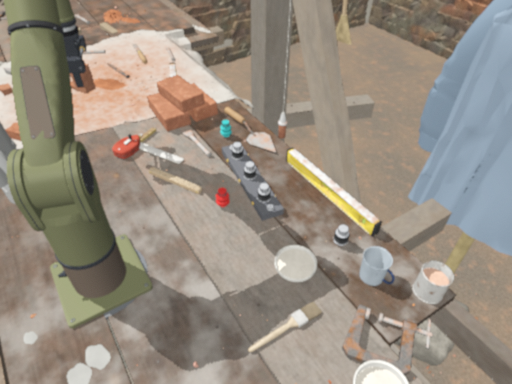

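The top crop shows three seated buffers at about (223,172), (317,180) and (412,187), and the lid at (614,225). There are three loose candidates for the spare: turquoise (98,153), red (368,288) and a steel and black one (610,97). The last is the spare, since it matches in colour and stands to the right of the rail. I'll fly to the left buffer first.

```bash
python3 -m pendant '[{"claw":0,"dx":30,"dy":-35,"dz":0,"twist":0.1},{"claw":0,"dx":62,"dy":-70,"twist":0.18},{"claw":0,"dx":95,"dy":-105,"twist":0.18},{"claw":0,"dx":128,"dy":-140,"twist":0.18},{"claw":0,"dx":160,"dy":-174,"twist":0.18},{"claw":0,"dx":192,"dy":-208,"twist":0.18},{"claw":0,"dx":224,"dy":-242,"twist":0.18},{"claw":0,"dx":255,"dy":-275,"twist":0.18}]' && python3 -m pendant '[{"claw":0,"dx":30,"dy":-35},{"claw":0,"dx":60,"dy":-68},{"claw":0,"dx":90,"dy":-100},{"claw":0,"dx":105,"dy":-102},{"claw":0,"dx":105,"dy":-102},{"claw":0,"dx":105,"dy":-102}]'
cat >> h.py <<'E'
from scipy.spatial.transform import Rotation as R
def W(z,u,v,s):
    i=eyes.camera_info("wrist");K=np.array(i["K"]);T=np.array(i["T_tool_cam"])
    x=(u-K[0,2])/K[0,0];y=(v-K[1,2])/K[1,1];t=np.hypot(x,y);k=np.sin(t)/t if t>1e-9 else 1
    Q=R.from_quat(s["eef_rot"]).as_matrix()
    d=Q@T[:3,:3]@[x*k,y*k,np.cos(t)];o=Q@T[:3,3]+s["tool_pos"]
    return o+d*(z-o[2])/d[2]
def look(qs,name=None):
    s=r.get_state();p,d=eyes.snapshot("wrist")
    if name: cv2.imwrite(f"pics/{name}.png",p)
    for q,z in qs:
        for x in nets.place_of("wrist",q)[:5]:
            u,v=x["position"];u*=512;v*=384
            print(q,round(x["confidence"],2),int(u),int(v),W(z,u,v,s).round(4))
    return s,p,d
E
python3 - <<'E'
from h import *
s,p,d=look([("top_a",.072),("socket_left",.024),("socket_middle",.024),("socket_right",.024)],"w1")
print(s["tool_pos"],s["eef_rot"],s["contact_force"],eyes.camera_info("wrist"))
E
```

```text
[0.17799126 0.59906027 0.23863122] [ 1.43887240e-01  9.89594087e-01 -7.73267548e-05  1.16554392e-05] [ 0.13153967  0.54021285 -0.57654129] {'K': array([[297.31863964,   0.        , 252.67508184],
       [  0.        , 297.31863964, 188.3534343 ],
       [  0.        ,   0.        ,   1.        ]]), 'T_tool_cam': array([[ 9.29882080e-04, -9.57137367e-01, -2.89632865e-01,
         7.49439718e-02],
       [ 9.99999353e-01,  1.07974377e-03, -3.57630804e-04,
        -3.89704111e-04],
       [ 6.55031089e-04, -2.89632345e-01,  9.57137752e-01,
        -1.46288002e-01],
       [ 0.00000000e+00,  0.00000000e+00,  0.00000000e+00,
         1.00000000e+00]])}validation failed for argument at $[1]...
```

```bash
python3 -m pendant '[{"claw":0,"dx":30,"dy":-35,"dz":0,"twist":0.1},{"claw":0,"dx":62,"dy":-70,"dz":0,"twist":0.18},{"claw":0,"dx":95,"dy":-105,"dz":0,"twist":0.18},{"claw":0,"dx":128,"dy":-140,"dz":0,"twist":0.18},{"claw":0,"dx":160,"dy":-174,"dz":0,"twist":0.18},{"claw":0,"dx":192,"dy":-208,"dz":0,"twist":0.18},{"claw":0,"dx":224,"dy":-242,"dz":0,"twist":0.18},{"claw":0,"dx":255,"dy":-275,"dz":0,"twist":0.18}]' && python3 -m pendant '[{"claw":0,"dx":30,"dy":-35,"dz":0,"twist":0},{"claw":0,"dx":60,"dy":-68,"dz":0,"twist":0},{"claw":0,"dx":90,"dy":-100,"dz":0,"twist":0},{"claw":0,"dx":105,"dy":-102,"dz":0,"twist":0},{"claw":0,"dx":105,"dy":-102,"dz":0,"twist":0},{"claw":0,"dx":105,"dy":-102,"dz":0,"twist":0}]'
python3 - <<'E'
from h import *
s,p,d=look([("top_a",.072),("socket_left",.024),("socket_middle",.024),("socket_right",.024)],"w2")
print(s["tool_pos"],s["eef_rot"],s["contact_force"])
E
```

```text
clock: 1.45
tool_pos: [0.4344, 0.3225, 0.239]
eef_rot: [0.055, 0.999, 0.0, 0.0]
contact_force: [1.4, 0.0, -0.2]
opening: 0.297
finger_force: 0.0
clock: 2.05
tool_pos: [0.5371, 0.2231, 0.2386]
eef_rot: [0.054, 0.999, 0.0, -0.001]
contact_force: [-0.7, 0.8, 0.4]
opening: 0.005
finger_force: 0.0
top_a 0.94 150 167 [0.5192 0.1088 0.072 ]
top_a 0.84 378 192 [0.5777 0.3677 0.072 ]
top_a 0.82 71 165 [0.5036 0.0018 0.072 ]
top_a 0.82 250 172 [0.5388 0.2201 0.072 ]
top_a 0.63 102 67 [0.3974 0.0683 0.072 ]
socket_middle 0.92 163 158 [0.5197 0.1101 0.024 ]
socket_right 0.75 88 158 [5.046e-01 2.000e-04 2.400e-02]
[0.53708507 0.22309857 0.23864277] [ 5.38741092e-02  9.98547506e-01  4.53594148e-04 -5.03169971e-04] [-0.72480414  0.83378671  0.37473169]
```

View pics/w2.png

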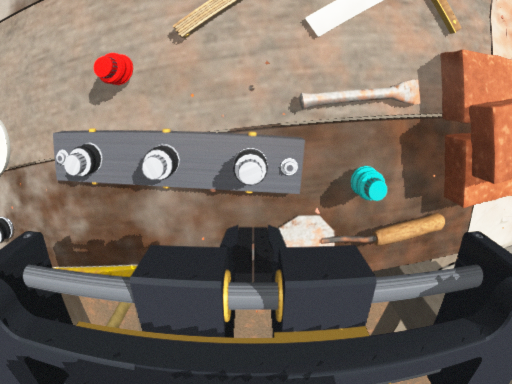

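The wrist picture shows the three seated heads at (250,172), (150,167) and (71,165), with the turquoise look-alike at (378,192) and the red one at (113,68). I'll descend on the left head.

```bash
python3 -m pendant '[{"claw":0,"dx":1,"dy":-4,"dz":-45,"twist":0},{"claw":0,"dx":1,"dy":-4,"dz":-90,"twist":0},{"claw":0,"dx":1,"dy":-4,"dz":-130,"twist":0},{"claw":0,"dx":1,"dy":-4,"dz":-155,"twist":0},{"claw":0,"dx":1,"dy":-4,"dz":-160,"twist":0},{"claw":0,"dx":1,"dy":-4,"dz":-160,"twist":0}]'
python3 - <<'E'
from h import *
s,p,d=look([("top_a",.072)])
s=r.get_state();print(s["tool_pos"],s["contact_force"])
E
```

```text
clock: 2.9
tool_pos: [0.5385, 0.2186, 0.0786]
eef_rot: [0.054, 0.999, -0.0, -0.0]
contact_force: [0.5, 0.6, 1.0]
opening: 0.007
finger_force: 0.0
top_a 0.91 78 224 [0.5222 0.1078 0.072 ]
top_a 0.85 462 251 [0.5734 0.3663 0.072 ]
top_a 0.63 255 236 [0.5384 0.2196 0.072 ]
top_a 0.63 6 49 [0.398  0.0706 0.072 ]
[0.53979795 0.21895033 0.08019829] [-0.39053903  0.18764422  0.34460849]
```

```bash
python3 -m pendant '[{"claw":0,"dx":0,"dy":0,"dz":-5,"twist":0},{"claw":0,"dx":0,"dy":0,"dz":-8,"twist":0},{"claw":0,"dx":0,"dy":0,"dz":-9,"twist":0},{"claw":0,"dx":0,"dy":0,"dz":-9,"twist":0}]'; python3 -m pendant '[{"claw":0,"dx":0,"dy":0,"dz":0,"twist":0}]'
```

```text
clock: 3.4
tool_pos: [0.5398, 0.2185, 0.0706]
eef_rot: [0.054, 0.999, 0.001, 0.001]
contact_force: [-1.2, -0.3, 4.6]
opening: 0.005
finger_force: 2.7
clock: 3.5
tool_pos: [0.5398, 0.2185, 0.0707]
eef_rot: [0.054, 0.999, 0.001, 0.001]
contact_force: [1.2, -0.2, 4.9]
opening: 0.007
finger_force: 2.6
```

```bash
python3 -m pendant '[{"claw":0,"dx":0,"dy":0,"dz":-2,"twist":0},{"claw":0,"dx":0,"dy":0,"dz":-4,"twist":0},{"claw":0,"dx":0,"dy":0,"dz":-4,"twist":0}]'; python3 -m pendant '[{"claw":0,"dx":0,"dy":0,"dz":0,"twist":0}]';python3 -m pendant '[{"claw":0,"dx":0,"dy":0,"dz":0,"twist":0}]'
```

```text
clock: 3.8
tool_pos: [0.5399, 0.2185, 0.0674]
eef_rot: [0.054, 0.999, 0.0, 0.001]
contact_force: [-0.8, -0.8, 13.4]
opening: 0.001
finger_force: 6.5
clock: 3.9
tool_pos: [0.5399, 0.2185, 0.0675]
eef_rot: [0.054, 0.999, 0.001, 0.001]
contact_force: [-1.5, -0.1, 12.7]
opening: 0.003
finger_force: 6.3
clock: 4.0
tool_pos: [0.5398, 0.2186, 0.0675]
eef_rot: [0.054, 0.999, 0.001, 0.001]
contact_force: [-1.5, -0.9, 12.5]
opening: 0.006
finger_force: 6.3
```

Left: about 2.5 N/mm, 12.8 N at 4.6 mm, so it is sound. On to the middle.

```bash
python3 -m pendant '[{"claw":0,"dx":0,"dy":0,"dz":12,"twist":0},{"claw":0,"dx":0,"dy":0,"dz":25,"twist":0},{"claw":0,"dx":-7,"dy":-45,"dz":25,"twist":0},{"claw":0,"dx":-14,"dy":-90,"dz":25,"twist":0},{"claw":0,"dx":-18,"dy":-109,"dz":20,"twist":0},{"claw":0,"dx":-18,"dy":-109,"dz":11,"twist":0},{"claw":0,"dx":-18,"dy":-109,"dz":11,"twist":0}]'
python3 - <<'E'
from h import *
s,p,d=look([("top_a",.072)])
s=r.get_state();print(s["tool_pos"],s["contact_force"])
E
```

```text
clock: 4.7
tool_pos: [0.5207, 0.1102, 0.076]
eef_rot: [0.054, 0.999, 0.001, -0.001]
contact_force: [0.0, 0.7, 0.5]
opening: 0.003
finger_force: 0.0
top_a 0.84 423 244 [0.5406 0.2185 0.072 ]
top_a 0.83 79 223 [0.5027 0.0031 0.072 ]
top_a 0.79 252 238 [0.5203 0.1098 0.072 ]
top_a 0.61 139 24 [0.396  0.0641 0.072 ]
[0.52123251 0.11179852 0.07659601] [-0.5901885  -0.34218209  0.83737398]
```

```bash
python3 -m pendant '[{"claw":0,"dx":0,"dy":0,"dz":-5,"twist":0},{"claw":0,"dx":0,"dy":0,"dz":-7,"twist":0},{"claw":0,"dx":0,"dy":0,"dz":-7,"twist":0}]'; python3 -m pendant '[{"claw":0,"dx":0,"dy":0,"dz":-2,"twist":0},{"claw":0,"dx":0,"dy":0,"dz":-4,"twist":0},{"claw":0,"dx":0,"dy":0,"dz":-4,"twist":0}]';python3 -m pendant '[{"claw":0,"dx":0,"dy":0,"dz":0,"twist":0}]';python3 -m pendant '[{"claw":0,"dx":0,"dy":0,"dz":0,"twist":0}]'
```

```text
clock: 5.1
tool_pos: [0.5216, 0.1112, 0.0698]
eef_rot: [0.053, 0.999, 0.001, 0.001]
contact_force: [0.4, 2.1, 3.5]
opening: 0.006
finger_force: 1.7
clock: 5.4
tool_pos: [0.5217, 0.1113, 0.0663]
eef_rot: [0.054, 0.999, 0.002, 0.001]
contact_force: [-0.1, 3.7, 7.9]
opening: 0.0
finger_force: 4.0
clock: 5.5
tool_pos: [0.5217, 0.1112, 0.0665]
eef_rot: [0.054, 0.999, 0.002, 0.001]
contact_force: [0.1, 4.5, 7.9]
opening: 0.006
finger_force: 3.9
clock: 5.6
tool_pos: [0.5217, 0.1112, 0.0665]
eef_rot: [0.054, 0.999, 0.002, 0.001]
contact_force: [-0.2, 4.2, 8.4]
opening: 0.003
finger_force: 3.9
```

Middle: about 1.4 N/mm, 8 N at 5.4 mm, so this is the soft one. I'll test the right one too.

```bash
python3 -m pendant '[{"claw":0,"dx":0,"dy":0,"dz":12,"twist":0},{"claw":0,"dx":0,"dy":0,"dz":25,"twist":0},{"claw":0,"dx":-7,"dy":-45,"dz":25,"twist":0},{"claw":0,"dx":-14,"dy":-90,"dz":25,"twist":0},{"claw":0,"dx":-18,"dy":-108,"dz":20,"twist":0},{"claw":0,"dx":-18,"dy":-108,"dz":11,"twist":0},{"claw":0,"dx":-18,"dy":-108,"dz":11,"twist":0}]'
python3 - <<'E'
from h import *
s,p,d=look([("top_a",.072)])
s=r.get_state();print(s["tool_pos"],s["contact_force"])
E
python3 -m pendant '[{"claw":0,"dx":0,"dy":0,"dz":-5,"twist":0},{"claw":0,"dx":0,"dy":0,"dz":-7,"twist":0},{"claw":0,"dx":0,"dy":0,"dz":-7,"twist":0}]'; python3 -m pendant '[{"claw":0,"dx":0,"dy":0,"dz":-2,"twist":0},{"claw":0,"dx":0,"dy":0,"dz":-4,"twist":0},{"claw":0,"dx":0,"dy":0,"dz":-4,"twist":0}]';python3 -m pendant '[{"claw":0,"dx":0,"dy":0,"dz":0,"twist":0}]';python3 -m pendant '[{"claw":0,"dx":0,"dy":0,"dz":0,"twist":0}]'
```

```text
clock: 6.3
tool_pos: [0.5025, 0.0011, 0.0763]
eef_rot: [0.055, 0.998, -0.0, -0.001]
contact_force: [0.0, 0.2, -0.5]
opening: 0.002
finger_force: 0.0
top_a 0.97 256 240 [0.5038 0.0027 0.072 ]
top_a 0.79 428 243 [0.5225 0.1132 0.072 ]
top_a 0.56 343 30 [0.3944 0.0591 0.072 ]
top_a 0.15 255 204 [0.4822 0.0042 0.072 ]
[0.5032233  0.00283959 0.07679484] [ 0.68814348  0.0970709  -0.09919014]
clock: 6.7
tool_pos: [0.5038, 0.0029, 0.0701]
eef_rot: [0.053, 0.999, 0.001, 0.001]
contact_force: [0.2, 0.5, 7.1]
opening: 0.004
finger_force: 3.7
clock: 7.0
tool_pos: [0.5038, 0.0029, 0.0669]
eef_rot: [0.053, 0.999, 0.001, 0.001]
contact_force: [-2.1, 0.9, 15.5]
opening: 0.002
finger_force: 8.0
clock: 7.1
tool_pos: [0.5039, 0.0028, 0.067]
eef_rot: [0.053, 0.999, 0.001, 0.001]
contact_force: [-2.5, 1.7, 15.6]
opening: 0.005
finger_force: 7.7
clock: 7.2
tool_pos: [0.5038, 0.0029, 0.0671]
eef_rot: [0.053, 0.999, 0.001, 0.001]
contact_force: [-1.8, 1.5, 14.4]
opening: 0.008
finger_force: 7.7
```

Right: about 2.6 N/mm, so it is sound. The middle one is soft; I'll go back to it and grip its head.

```bash
python3 -m pendant '[{"claw":0,"dx":0,"dy":0,"dz":15,"twist":0},{"claw":0.3,"dx":0,"dy":0,"dz":35,"twist":0},{"claw":0.6,"dx":7,"dy":45,"dz":35,"twist":-0.05},{"claw":0.6,"dx":14,"dy":90,"dz":35,"twist":-0.05},{"claw":0.6,"dx":18,"dy":108,"dz":35,"twist":-0.05},{"claw":0.6,"dx":18,"dy":108,"dz":35,"twist":-0.05}]'
python3 - <<'E'
from h import *
s,p,d=look([("top_a",.072)],"w3")
s=r.get_state();print(s["tool_pos"],s["contact_force"],s["opening"])
E
python3 -m pendant '[{"claw":0.6,"dx":0,"dy":0,"dz":-20,"twist":0},{"claw":0.6,"dx":0,"dy":0,"dz":-36,"twist":0},{"claw":0.6,"dx":0,"dy":0,"dz":-44,"twist":0},{"claw":0.6,"dx":0,"dy":0,"dz":-44,"twist":0},{"claw":0.4,"dx":0,"dy":0,"dz":-44,"twist":0}]' 5
```

```text
clock: 7.8
tool_pos: [0.5214, 0.1144, 0.1008]
eef_rot: [0.076, 0.997, 0.002, 0.001]
contact_force: [-0.4, -1.0, 0.2]
opening: 0.434
finger_force: 0.0
top_a 0.8 140 40 [0.397  0.0645 0.072 ]
top_a 0.74 90 215 [0.5017 0.0011 0.072 ]
top_a 0.67 404 220 [0.5391 0.2194 0.072 ]
top_a 0.57 247 220 [0.52   0.1107 0.072 ]
[0.52039793 0.10875635 0.10045197] [0.12764906 0.56362207 0.09411888] 0.527080351040272
clock: 8.4
tool_pos: [0.521, 0.1083, 0.057]
eef_rot: [0.08, 0.997, -0.0, -0.0]
contact_force: [0.2, -0.3, -0.1]
opening: 0.534
finger_force: 0.0
```

View pics/w3.png

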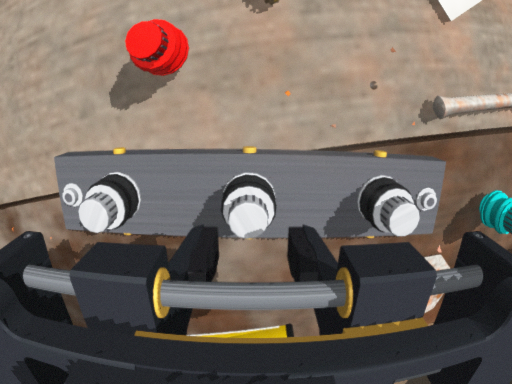

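The wrist picture shows the middle head at (249,213), between the fingers (205 and 300), about 1–2 mm off centre in y. I'll nudge it and close gently.

```bash
python3 -m pendant '[{"claw":0.38,"dx":0,"dy":2,"dz":0,"twist":0},{"claw":0.38,"dx":0,"dy":2,"dz":0,"twist":0},{"claw":0.3,"dx":0,"dy":2,"dz":0,"twist":0},{"claw":0.2,"dx":0,"dy":2,"dz":0,"twist":0},{"claw":0.2,"dx":0,"dy":2,"dz":0,"twist":0},{"claw":0.2,"dx":0,"dy":2,"dz":0,"twist":0}]' 5; python3 -m pendant '[{"claw":0.2,"dx":0,"dy":0,"dz":0,"twist":0}]'
```

```text
clock: 9.0
tool_pos: [0.5212, 0.1114, 0.0569]
eef_rot: [0.079, 0.997, 0.0, 0.0]
contact_force: [0.0, 0.0, 0.5]
opening: 0.294
finger_force: 5.0
clock: 9.1
tool_pos: [0.5212, 0.1114, 0.0568]
eef_rot: [0.079, 0.997, 0.0, 0.0]
contact_force: [-0.1, 0.4, 0.6]
opening: 0.292
finger_force: 5.0
```

```bash
python3 -c "
from h import *
s=r.get_state();print(s['q'].round(2),s['tool_pos'])"
python3 -m pendant '[{"claw":0.5,"dx":0,"dy":0,"dz":0,"twist":0},{"claw":0.5,"dx":0,"dy":0,"dz":0,"twist":0},{"claw":0.5,"dx":0,"dy":0,"dz":0,"twist":0.14},{"claw":0.5,"dx":0,"dy":0,"dz":0,"twist":0.28},{"claw":0.5,"dx":0,"dy":0,"dz":0,"twist":0.42},{"claw":0.5,"dx":0,"dy":0,"dz":0,"twist":0.56},{"claw":0.5,"dx":0,"dy":0,"dz":0,"twist":0.7},{"claw":0.5,"dx":0,"dy":0,"dz":0,"twist":0.84}]'
python3 -c "
from h import *
s=r.get_state();print(s['q'].round(2),s['tool_pos'])"
```

```text
[-0.2   0.87 -0.17  1.97  0.4   0.34  0.73] [0.52122227 0.11136299 0.05681379]
clock: 9.9
tool_pos: [0.5208, 0.1107, 0.0566]
eef_rot: [-0.337, 0.942, -0.0, -0.0]
contact_force: [0.1, -0.1, -0.4]
opening: 0.499
finger_force: 0.0
[-0.08  0.88 -0.36  1.97  0.73  0.43  1.26] [0.52080408 0.11074953 0.05664083]
```

```bash
python3 -m pendant '[{"claw":0.5,"dx":0,"dy":0,"dz":0,"twist":0.14},{"claw":0.5,"dx":0,"dy":0,"dz":0,"twist":0.28},{"claw":0.5,"dx":0,"dy":0,"dz":0,"twist":0.42},{"claw":0.5,"dx":0,"dy":0,"dz":0,"twist":0.56},{"claw":0.5,"dx":0,"dy":0,"dz":0,"twist":0.7},{"claw":0.5,"dx":0,"dy":0,"dz":0,"twist":0.73},{"claw":0.5,"dx":0,"dy":0,"dz":0,"twist":0.73},{"claw":0.5,"dx":0,"dy":0,"dz":0,"twist":0.73}]'
python3 -m pendant '[{"claw":0.35,"dx":0,"dy":0,"dz":0,"twist":0},{"claw":0.2,"dx":0,"dy":0,"dz":0,"twist":0},{"claw":0.2,"dx":0,"dy":0,"dz":0,"twist":0},{"claw":0.2,"dx":0,"dy":0,"dz":0,"twist":0},{"claw":0.2,"dx":0,"dy":0,"dz":0,"twist":0}]' 5
python3 -m pendant '[{"claw":0.2,"dx":0,"dy":0,"dz":0,"twist":0}]'
```

```text
clock: 10.7
tool_pos: [0.5209, 0.111, 0.0567]
eef_rot: [-0.648, 0.762, -0.0, -0.0]
contact_force: [-0.1, -1.0, 1.2]
opening: 0.501
finger_force: 0.0
clock: 11.2
tool_pos: [0.521, 0.1112, 0.0568]
eef_rot: [-0.648, 0.761, 0.0, 0.0]
contact_force: [-0.2, -0.2, 0.5]
opening: 0.29
finger_force: 5.0
clock: 11.3
tool_pos: [0.521, 0.1112, 0.0568]
eef_rot: [-0.648, 0.761, 0.0, 0.0]
contact_force: [-0.8, -0.3, 0.1]
opening: 0.291
finger_force: 5.0
```

Both grips agree: the middle socket is at (0.5210, 0.1112). Pulling the soft buffer.

```bash
python3 -m pendant '[{"claw":0.2,"dx":0,"dy":0,"dz":0,"twist":0},{"claw":0.2,"dx":0,"dy":0,"dz":0,"twist":0},{"claw":0.2,"dx":0,"dy":0,"dz":4,"twist":0},{"claw":0.2,"dx":0,"dy":0,"dz":8,"twist":0},{"claw":0.2,"dx":0,"dy":0,"dz":14,"twist":0},{"claw":0.2,"dx":0,"dy":0,"dz":24,"twist":0},{"claw":0.2,"dx":0,"dy":0,"dz":50,"twist":0},{"claw":0.2,"dx":0,"dy":0,"dz":95,"twist":0}]' 40
python3 -m pendant '[{"claw":0.2,"dx":-8,"dy":-45,"dz":5,"twist":0},{"claw":0.2,"dx":-16,"dy":-90,"dz":5,"twist":0},{"claw":0.2,"dx":-24,"dy":-135,"dz":5,"twist":0},{"claw":0.2,"dx":-32,"dy":-180,"dz":5,"twist":0},{"claw":0.2,"dx":-40,"dy":-225,"dz":5,"twist":0},{"claw":0.2,"dx":-48,"dy":-270,"dz":5,"twist":0},{"claw":0.2,"dx":-56,"dy":-310,"dz":5,"twist":0},{"claw":0.2,"dx":-60,"dy":-330,"dz":5,"twist":0}]'
python3 -m pendant '[{"claw":0.2,"dx":-17,"dy":-11,"dz":0,"twist":0},{"claw":0.2,"dx":-17,"dy":-11,"dz":0,"twist":0}]'
python3 - <<'E'
from h import *
s,p,d=look([("lid",0),("buffer_d",0),("socket_middle",.024)],"w4")
print(s["tool_pos"],s["contact_force"],s["opening"])
p,d=eyes.snapshot("top")
for x in nets.place_of("top","lid")[:2]: print(x["confidence"],P("top",x["position"][0]*512,x["position"][1]*384,0))
E
```

```text
clock: 12.1
tool_pos: [0.5192, 0.1103, 0.1515]
eef_rot: [-0.649, 0.761, 0.001, -0.002]
contact_force: [1.6, -0.6, -1.3]
opening: 0.283
finger_force: 40.0
clock: 12.9
tool_pos: [0.459, -0.2236, 0.157]
eef_rot: [-0.646, 0.763, -0.0, -0.002]
contact_force: [-0.7, 0.4, -1.1]
opening: 0.282
finger_force: 40.0
clock: 13.1
tool_pos: [0.441, -0.2323, 0.1568]
eef_rot: [-0.647, 0.763, 0.001, -0.002]
contact_force: [-0.1, 0.3, -1.1]
opening: 0.28
finger_force: 40.0
lid 0.88 246 173 [ 0.4462 -0.2329  0.    ]
lid 0.37 114 191 [ 0.5998 -0.2386  0.    ]
buffer_d 0.68 250 211 [ 0.4497 -0.1914  0.    ]
buffer_d 0.65 113 188 [ 0.5999 -0.2423  0.    ]
[ 0.44095579 -0.23231985  0.15683934] [-0.11041144  0.3089981  -1.09057795] 0.279513932959413
0.85 [ 0.44550992 -0.22725353  0.        ]
0.55 [0.5247043 0.1075671 0.       ]
```

View pics/w4.png

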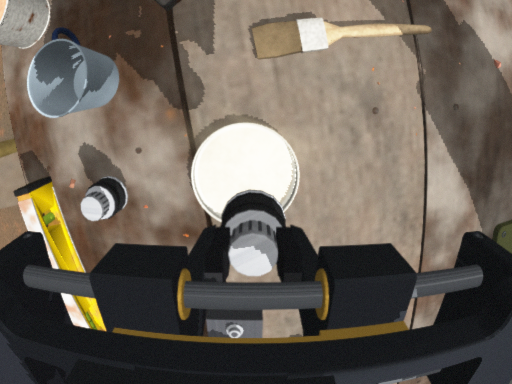

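The soft buffer is held at (255,235), the lid centre is at (246,173), and the spare is at (105,195), white head on black as described. I'll lower the soft one into the lid.

```bash
python3 -m pendant '[{"claw":0.2,"dx":4,"dy":1,"dz":-40,"twist":0},{"claw":0.2,"dx":4,"dy":1,"dz":-75,"twist":0},{"claw":0.2,"dx":4,"dy":1,"dz":-95,"twist":0},{"claw":0.2,"dx":4,"dy":1,"dz":-101,"twist":0},{"claw":0.2,"dx":4,"dy":1,"dz":-104,"twist":0},{"claw":0.2,"dx":4,"dy":1,"dz":-104,"twist":0}]'
python3 -m pendant '[{"claw":0.2,"dx":0,"dy":0,"dz":-1,"twist":0},{"claw":0.2,"dx":0,"dy":0,"dz":-1,"twist":0}]' 5
```

```text
clock: 14.0
tool_pos: [0.4488, -0.2286, 0.0533]
eef_rot: [-0.649, 0.761, -0.0, 0.0]
contact_force: [0.8, -0.2, -0.4]
opening: 0.282
finger_force: 40.0
clock: 14.2
tool_pos: [0.4485, -0.2291, 0.0525]
eef_rot: [-0.648, 0.761, -0.001, 0.0]
contact_force: [0.1, -0.3, -1.2]
opening: 0.291
finger_force: 5.0
```

```bash
python3 -m pendant '[{"claw":0.2,"dx":0,"dy":0,"dz":-1,"twist":0},{"claw":0.2,"dx":0,"dy":0,"dz":-1.5,"twist":0}]'
python3 -m pendant '[{"claw":0.32,"dx":0,"dy":0,"dz":0,"twist":0},{"claw":0.4,"dx":0,"dy":0,"dz":0,"twist":0},{"claw":0.5,"dx":0,"dy":0,"dz":0,"twist":0},{"claw":0.5,"dx":0,"dy":0,"dz":10,"twist":0},{"claw":0.5,"dx":0,"dy":0,"dz":50,"twist":0},{"claw":0.5,"dx":0,"dy":0,"dz":80,"twist":0},{"claw":0.5,"dx":40,"dy":-3,"dz":80,"twist":0},{"claw":0.5,"dx":80,"dy":-6,"dz":80,"twist":0}]'
python3 - <<'E'
from h import *
s,p,d=look([("top_d",.062),("lid",0),("buffer_d",0)],"w5")
print(s["tool_pos"],s["contact_force"],s["opening"])
E
```

```text
clock: 14.4
tool_pos: [0.4481, -0.229, 0.0505]
eef_rot: [-0.648, 0.761, -0.0, 0.0]
contact_force: [0.1, -0.4, -1.8]
opening: 0.292
finger_force: 5.0
clock: 15.2
tool_pos: [0.5286, -0.2356, 0.1325]
eef_rot: [-0.648, 0.761, -0.001, 0.0]
contact_force: [1.5, 0.3, -0.6]
opening: 0.504
finger_force: 0.0
top_d 0.84 165 209 [ 0.5989 -0.2392  0.062 ]
top_d 0.79 351 194 [ 0.4501 -0.2281  0.062 ]
lid 0.7 332 171 [ 0.4493 -0.2314  0.    ]
buffer_d 0.83 178 185 [ 0.6022 -0.2418  0.    ]
buffer_d 0.63 335 173 [ 0.4464 -0.2291  0.    ]
[ 0.52855998 -0.23557372  0.13251191] [ 1.45084566  0.25393516 -0.57635195] 0.5037565547702217
```

View pics/w5.png

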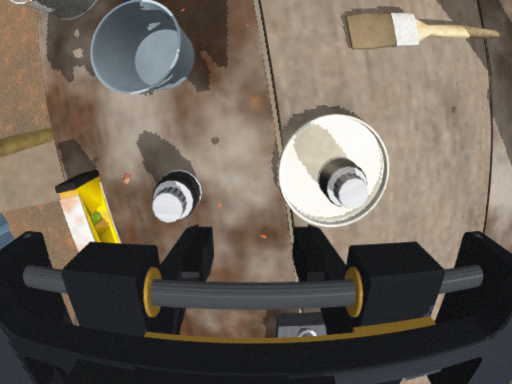

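The soft buffer stands upright in the lid at (340,185). The spare (175,195) is steel and black, unlike the turquoise and red ones, so it's the right part. Gripping it.

```bash
python3 -m pendant '[{"claw":0.5,"dx":40,"dy":-2,"dz":0,"twist":0},{"claw":0.5,"dx":71,"dy":-4,"dz":0,"twist":0},{"claw":0.5,"dx":71,"dy":-4,"dz":-20,"twist":0},{"claw":0.5,"dx":71,"dy":-4,"dz":-20,"twist":0}]'
python3 - <<'E'
from h import *
s,p,d=look([("top_d",.062),("mug",0)])
print(s["tool_pos"],s["contact_force"],s["opening"])
E
python3 -m pendant '[{"claw":0.5,"dx":0,"dy":0,"dz":-40,"twist":0},{"claw":0.5,"dx":0,"dy":0,"dz":-60,"twist":0},{"claw":0.5,"dx":0,"dy":0,"dz":-65,"twist":0},{"claw":0.35,"dx":0,"dy":0,"dz":-65,"twist":0},{"claw":0.2,"dx":0,"dy":0,"dz":-65,"twist":0},{"claw":0.2,"dx":0,"dy":0,"dz":-65,"twist":0},{"claw":0.2,"dx":0,"dy":0,"dz":-65,"twist":0}]' 5
```

```text
clock: 15.8
tool_pos: [0.596, -0.2387, 0.1079]
eef_rot: [-0.649, 0.761, 0.002, -0.002]
contact_force: [-1.5, 0.3, -0.2]
opening: 0.501
finger_force: 0.0
top_d 0.76 437 194 [ 0.4495 -0.2275  0.062 ]
top_d 0.65 248 214 [ 0.5987 -0.2377  0.062 ]
mug 0.89 227 26 [ 0.5937 -0.3804  0.    ]
[ 0.59602838 -0.23869152  0.10786641] [-1.48331547  0.29293338 -0.1831496 ] 0.5005014291316376
clock: 16.65
tool_pos: [0.5997, -0.2389, 0.0464]
eef_rot: [-0.648, 0.761, -0.001, 0.001]
contact_force: [-0.8, 1.1, 0.6]
opening: 0.29
finger_force: 5.0
```

```bash
python3 -m pendant '[{"claw":0.45,"dx":0,"dy":0,"dz":0,"twist":0},{"claw":0.5,"dx":0,"dy":0,"dz":0,"twist":0},{"claw":0.5,"dx":0,"dy":0,"dz":0,"twist":-0.14},{"claw":0.5,"dx":0,"dy":0,"dz":0,"twist":-0.28},{"claw":0.5,"dx":0,"dy":0,"dz":0,"twist":-0.42},{"claw":0.5,"dx":0,"dy":0,"dz":0,"twist":-0.56},{"claw":0.5,"dx":0,"dy":0,"dz":0,"twist":-0.7},{"claw":0.5,"dx":0,"dy":0,"dz":0,"twist":-0.84}]'
python3 -m pendant '[{"claw":0.5,"dx":0,"dy":0,"dz":0,"twist":-0.14},{"claw":0.5,"dx":0,"dy":0,"dz":0,"twist":-0.28},{"claw":0.5,"dx":0,"dy":0,"dz":0,"twist":-0.42},{"claw":0.5,"dx":0,"dy":0,"dz":0,"twist":-0.56},{"claw":0.5,"dx":0,"dy":0,"dz":0,"twist":-0.7},{"claw":0.5,"dx":0,"dy":0,"dz":0,"twist":-0.73},{"claw":0.5,"dx":0,"dy":0,"dz":0,"twist":-0.73}]'
python3 -m pendant '[{"claw":0.35,"dx":0,"dy":0,"dz":0,"twist":0},{"claw":0.2,"dx":0,"dy":0,"dz":0,"twist":0},{"claw":0.2,"dx":0,"dy":0,"dz":0,"twist":0},{"claw":0.2,"dx":0,"dy":0,"dz":0,"twist":0},{"claw":0.2,"dx":0,"dy":0,"dz":0,"twist":0}]' 5
python3 -m pendant '[{"claw":0.2,"dx":0,"dy":0,"dz":0,"twist":0},{"claw":0.2,"dx":0,"dy":0,"dz":0,"twist":0},{"claw":0.2,"dx":0,"dy":0,"dz":50,"twist":0},{"claw":0.2,"dx":0,"dy":0,"dz":100,"twist":0},{"claw":0.2,"dx":0,"dy":0,"dz":110,"twist":0},{"claw":0.2,"dx":0,"dy":0,"dz":110,"twist":0}]' 30
```

```text
clock: 17.45
tool_pos: [0.599, -0.2388, 0.0453]
eef_rot: [-0.279, 0.96, 0.0, 0.0]
contact_force: [0.3, -0.2, 0.5]
opening: 0.496
finger_force: 0.0
clock: 18.15
tool_pos: [0.5991, -0.2387, 0.0453]
eef_rot: [0.078, 0.997, -0.0, 0.0]
contact_force: [0.3, 0.3, 0.0]
opening: 0.504
finger_force: 0.0
clock: 18.65
tool_pos: [0.5989, -0.239, 0.0452]
eef_rot: [0.079, 0.997, -0.0, -0.0]
contact_force: [0.4, -0.9, -0.1]
opening: 0.297
finger_force: 5.0
clock: 19.25
tool_pos: [0.6003, -0.239, 0.1574]
eef_rot: [0.079, 0.997, -0.0, 0.002]
contact_force: [-0.1, -0.2, -2.8]
opening: 0.289
finger_force: 30.0
```

```bash
python3 -m pendant '[{"claw":0.2,"dx":-10,"dy":44,"dz":0,"twist":0},{"claw":0.2,"dx":-20,"dy":89,"dz":0,"twist":0},{"claw":0.2,"dx":-30,"dy":134,"dz":0,"twist":0},{"claw":0.2,"dx":-40,"dy":179,"dz":0,"twist":0},{"claw":0.2,"dx":-50,"dy":224,"dz":0,"twist":0},{"claw":0.2,"dx":-60,"dy":269,"dz":0,"twist":0},{"claw":0.2,"dx":-70,"dy":314,"dz":0,"twist":0},{"claw":0.2,"dx":-78,"dy":350,"dz":0,"twist":0}]'
python3 -m pendant '[{"claw":0.2,"dx":0,"dy":0,"dz":-40,"twist":0},{"claw":0.2,"dx":0,"dy":0,"dz":-67,"twist":0},{"claw":0.2,"dx":0,"dy":0,"dz":-76,"twist":0},{"claw":0.2,"dx":0,"dy":0,"dz":-76,"twist":0},{"claw":0.2,"dx":0,"dy":0,"dz":-76,"twist":0}]'
python3 - <<'E'
from h import *
s,p,d=look([("socket_middle",.024),("top_a",.072)],"w6")
s=r.get_state();print(s["tool_pos"],s["contact_force"],s["opening"])
E
```

```text
clock: 20.05
tool_pos: [0.5186, 0.1137, 0.1534]
eef_rot: [0.078, 0.997, -0.0, -0.002]
contact_force: [-0.1, -0.1, -0.8]
opening: 0.289
finger_force: 30.0
clock: 20.55
tool_pos: [0.5211, 0.1109, 0.0793]
eef_rot: [0.08, 0.997, 0.0, -0.0]
contact_force: [0.1, 0.5, -0.5]
opening: 0.284
finger_force: 30.0
top_a 0.86 424 230 [0.5383 0.2201 0.072 ]
top_a 0.82 254 257 [0.5354 0.1093 0.072 ]
top_a 0.81 134 30 [0.3956 0.0663 0.072 ]
top_a 0.77 80 230 [5.034e-01 3.000e-04 7.200e-02]
[0.52174487 0.11108973 0.0802474 ] [-0.25821646 -0.5467837  -1.50533689] 0.2825240811813718
```

View pics/w6.png

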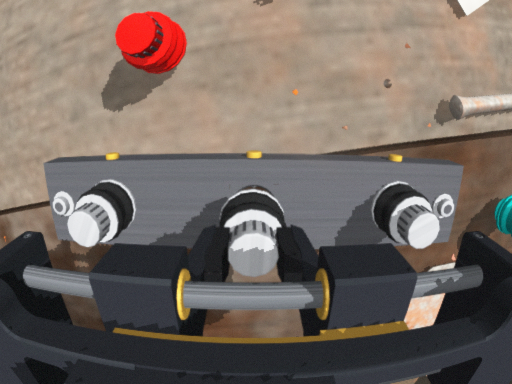

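The spare is gripped upright at (253,240), over the empty middle socket. Lowering it in.

```bash
python3 -m pendant '[{"claw":0.2,"dx":0,"dy":0,"dz":-6,"twist":0},{"claw":0.2,"dx":0,"dy":0,"dz":-11,"twist":0},{"claw":0.2,"dx":0,"dy":0,"dz":-13,"twist":0}]'
python3 -m pendant '[{"claw":0.2,"dx":0,"dy":0,"dz":-2,"twist":0},{"claw":0.2,"dx":0,"dy":0,"dz":-4,"twist":0},{"claw":0.2,"dx":0,"dy":0,"dz":-4,"twist":0}]'
```

```text
clock: 21.0
tool_pos: [0.5208, 0.111, 0.0658]
eef_rot: [0.079, 0.997, -0.0, -0.0]
contact_force: [-1.4, 0.7, -1.4]
opening: 0.285
finger_force: 30.0
clock: 21.3
tool_pos: [0.5208, 0.1111, 0.062]
eef_rot: [0.079, 0.997, -0.0, -0.0]
contact_force: [-0.8, -0.6, -2.3]
opening: 0.285
finger_force: 30.0
```

```bash
python3 -m pendant '[{"claw":0.2,"dx":0,"dy":0,"dz":-2,"twist":0},{"claw":0.2,"dx":0,"dy":0,"dz":-4,"twist":0},{"claw":0.2,"dx":0,"dy":0,"dz":-4,"twist":0}]'
python3 -m pendant '[{"claw":0.2,"dx":0,"dy":0,"dz":-2,"twist":0},{"claw":0.2,"dx":0,"dy":0,"dz":-2,"twist":0}]'
```

```text
clock: 21.6
tool_pos: [0.5213, 0.1113, 0.0583]
eef_rot: [0.079, 0.997, 0.0, 0.0]
contact_force: [-0.3, 0.5, 2.4]
opening: 0.285
finger_force: 30.0
clock: 21.8
tool_pos: [0.521, 0.1113, 0.056]
eef_rot: [0.079, 0.997, 0.0, -0.0]
contact_force: [1.2, 0.7, -2.8]
opening: 0.286
finger_force: 30.0
```

```bash
python3 -m pendant '[{"claw":0.2,"dx":0,"dy":0,"dz":-2,"twist":0},{"claw":0.2,"dx":0,"dy":0,"dz":-3,"twist":0},{"claw":0.2,"dx":0,"dy":0,"dz":-3,"twist":0}]'
```

```text
clock: 22.1
tool_pos: [0.5212, 0.1111, 0.0535]
eef_rot: [0.079, 0.997, 0.0, 0.0]
contact_force: [-0.7, -0.4, 5.7]
opening: 0.282
finger_force: 30.0
```

```bash
python3 -m pendant '[{"claw":0.2,"dx":0,"dy":0,"dz":2,"twist":0},{"claw":0.35,"dx":0,"dy":0,"dz":2,"twist":0},{"claw":0.5,"dx":0,"dy":0,"dz":2,"twist":0},{"claw":0.5,"dx":0,"dy":0,"dz":2,"twist":0},{"claw":0.5,"dx":0,"dy":0,"dz":30,"twist":0},{"claw":0.2,"dx":0,"dy":0,"dz":40,"twist":0},{"claw":0,"dx":0,"dy":0,"dz":40,"twist":0},{"claw":0,"dx":0,"dy":0,"dz":40,"twist":0}]'
python3 -m pendant '[{"claw":0,"dx":0,"dy":0,"dz":0,"twist":0},{"claw":0,"dx":0,"dy":0,"dz":-15,"twist":0},{"claw":0,"dx":0,"dy":0,"dz":-20,"twist":0},{"claw":0,"dx":0,"dy":0,"dz":-20,"twist":0}]'
python3 -m pendant '[{"claw":0,"dx":0,"dy":0,"dz":-2,"twist":0},{"claw":0,"dx":0,"dy":0,"dz":-2,"twist":0}]'
python3 -m pendant '[{"claw":0,"dx":0,"dy":0,"dz":-2,"twist":0},{"claw":0,"dx":0,"dy":0,"dz":-2,"twist":0}]'
```

```text
clock: 22.9
tool_pos: [0.5209, 0.111, 0.093]
eef_rot: [0.079, 0.997, 0.0, -0.0]
contact_force: [0.1, -0.0, 0.6]
opening: 0.249
finger_force: 0.0
clock: 23.3
tool_pos: [0.5202, 0.111, 0.0723]
eef_rot: [0.079, 0.997, -0.001, -0.001]
contact_force: [-1.0, 0.2, 1.2]
opening: 0.004
finger_force: 0.7
clock: 23.5
tool_pos: [0.5203, 0.111, 0.0713]
eef_rot: [0.079, 0.997, -0.0, -0.001]
contact_force: [-2.9, -0.5, 4.6]
opening: 0.004
finger_force: 1.9
clock: 23.7
tool_pos: [0.5203, 0.111, 0.0697]
eef_rot: [0.079, 0.997, -0.0, -0.0]
contact_force: [-3.5, -0.6, 7.7]
opening: 0.006
finger_force: 4.0
```

```bash
python3 -m pendant '[{"claw":0,"dx":0,"dy":0,"dz":-1.5,"twist":0},{"claw":0,"dx":0,"dy":0,"dz":-3,"twist":0},{"claw":0,"dx":0,"dy":0,"dz":-3,"twist":0}]'
python3 -m pendant '[{"claw":0,"dx":0,"dy":0,"dz":10,"twist":0},{"claw":0,"dx":0,"dy":0,"dz":50,"twist":0},{"claw":0,"dx":0,"dy":0,"dz":100,"twist":0},{"claw":0,"dx":0,"dy":0,"dz":150,"twist":0},{"claw":0,"dx":0,"dy":0,"dz":170,"twist":0},{"claw":0,"dx":0,"dy":0,"dz":170,"twist":0},{"claw":0,"dx":0,"dy":0,"dz":170,"twist":0}]'
python3 - <<'E'
from h import *
s,p,d=look([("top_a",.072),("lid",0)],"w7")
E
```

```text
clock: 24.0
tool_pos: [0.5203, 0.111, 0.0673]
eef_rot: [0.079, 0.997, -0.0, -0.0]
contact_force: [-4.7, -0.9, 14.2]
opening: 0.007
finger_force: 7.0
clock: 24.7
tool_pos: [0.5211, 0.1109, 0.2362]
eef_rot: [0.079, 0.997, 0.0, 0.0]
contact_force: [0.5, -0.0, -0.2]
opening: 0.005
finger_force: 0.0
top_a 0.93 252 171 [0.521  0.1104 0.072 ]
top_a 0.93 454 185 [0.5769 0.3655 0.072 ]
top_a 0.91 351 172 [0.5391 0.2191 0.072 ]
top_a 0.87 8 162 [ 0.4491 -0.2215  0.072 ]
top_a 0.82 188 63 [0.3959 0.0631 0.072 ]
lid 0.57 34 154 [ 0.4505 -0.2307 -0.    ]
lid 0.15 31 152 [ 0.4457 -0.237   0.    ]
```

View pics/w7.png

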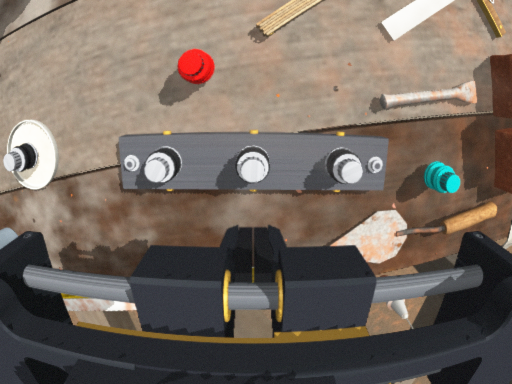

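The picture shows three buffers seated at (160,167), (252,167) and (347,169), with the soft one standing in the lid at (20,157). The arm is clear, so I'm handing in.

```bash
python3 -c "
from plant import r
print(r.finish_job())"
```

```text
the job is handed in; nothing more can be done
None
```

I tested all three buffers; the middle one was soft and now stands in the tub lid. The spare is pressed fully home in the middle socket, the left and right buffers are still seated, and I handed the job in (no verdict came back).

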